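Snap a parts basket onto the drying rail

TASK

Hang the parts basket that stands on the worktop on the drying rail, next to the one already hanging there: take it by the finger tab, bring its hook over the rail from the side and press it down until the sprung gate flicks shut under the rail, then let it hang freely. The rail's clamp is only lightly nipped, so press no harder than the gate needs (under 15 N on the rail), and leave the other basket and the things lying about where they are.

Things in the scene. Friction and masses are not known exactly. Their poses are not given: they have to be found in the camera images.
- basket: Loose parts basket with snap hook, one rigid steel piece 168 mm tall, 0.07 to 0.14 kg, standing upright on the worktop. Origin: centre of the underside of its round mesh drum (46 mm across, lid top at z = 33 mm). z up; x points to the side of the hook's nose (at the start within 0.9 rad of world +x); the hook lies in the x-z plane; y is across it, along the rail when hung.
- finger_tab (a point): Middle of the finger tab, 153 mm straight above the basket's origin: the place to pinch. The tab is a flat upright plate, 20 mm (basket x) by 9 mm (basket y), from z = 130 to 168 mm; fingers close along the basket's y. With the hook home the top of the rail is 29 mm below this point, so keep fingertips less than 25 mm below it.
- hook_mouth (a point): Middle of the shut mouth, 95.5 mm straight above the basket's origin. The mouth opens downward, 16 mm wide in x between the spine (7 mm round wire rising from the lid at x = -11.5 mm) and the nose (7 mm wire at x = +11.5 mm, its end at z = 91 mm). Between lid and nose end are 58 mm of free height, open to +x, where the rail comes in under the mouth.
- hook_seat (a point): Point in the hook's rounded top (bowl), 119.5 mm straight above the basket's origin, where the rail's axis lies when the basket hangs with the rail against the top of the bowl.
- gate (a joint): Sprung gate of the hook, a 4 mm bar 16 mm long across the mouth, hinged on the spine at x = -9 mm; rad. 0 shut (it cannot swing outward), grows as it swings up and inward, at most 1.5. Spring 0.034 N m shut, as much more per rad. A rail pressed up into the mouth opens it past 1 against up to about 10 N; it flicks shut once the rail's axis is 19 to 22 mm above the hinge; home is 24 mm.
- gate_bar: The gate's own bar, which turns with joint gate; origin on its hinge, x along the bar to its free end. When the basket hangs properly the rail does not touch it; a basket that merely sits with the shut gate on top of the rail is not hung.
- stand: Drying stand screwed to the worktop: 60 mm round flange and 10 mm post, 262 mm tall. Origin: on the post's axis at worktop level; z up, x away from the robot (yaw 0.1 to 0.4). The rail, a level 8 mm steel rod clamped to the post, runs along the stand's -y at x = +22 mm, from the post to an end knob (19 mm across) at y = -240 mm. Its height is set by the clamp: see stand_place.
- stand_place (a point): Point on the worktop plumb below the middle of the rail's free length (stand x = 22 mm, y = -155 mm). The basket may hang up to 45 mm to either side of it. The rail's axis is 178 to 218 mm above this point: the clamp is set anew each time and its height is not reported, so it has to be felt or seen. The clamp slips at about 25 N.
- hung (a joint): Swing about the rail of the basket of the same make that already hangs on it, 52 mm from the post; rad, 0 hanging straight down. A bystander.
- eyeglass: Black watchmaker's eyeglass standing on its wide end, 36 mm across, 31 mm tall; origin at the centre of its underside. A bystander.
- oil_stand: Turned brass oiler pot, 31 mm across, 32 mm tall; origin at the centre of its underside. A bystander.
- clock_wheel: Brass clock wheel lying flat, 34 mm across, 11 mm tall; origin at the centre of its underside. A bystander.
- bench_block: Round steel bench block with holes, 42 mm across, 20 mm tall; origin at the centre of its underside. A bystander.

How it is judged (in metres and radians):
On the way, in this order (a step that is already met when the one before it is completed fails the run):
1. the basket is lifted clear of the worktop (height (world z) of basket above 0.04 m), for 0.1 s.
2. the rail presses the gate open (value of joint gate above 0.5 rad and contact force between basket and stand above 1 N), for 0.02 s.
3. the gate has flicked shut with the rail inside the hook (value of joint gate below 0.15 rad and x of hook_seat in the frame of stand between 0.012 and 0.032 m and z of hook_seat in the frame of stand below 0.224 m and contact force between gate_bar and stand below 0.3 N), for 0.2 s.
At the end, for the whole second after the job is handed in: The basket hangs by its hook on the rail alone, at rest (under 0.05 m/s), upright within 0.2 rad, gate shut (under 0.15 rad) and not bearing on the rail, hook_seat within 8 mm of the rail's line and 172 to 224 mm above the worktop, 90 to 225 mm from the post; the gripper has let go (value of joint gate below 0.15 rad and x of hook_seat in the frame of stand between 0.014 and 0.03 m and y of hook_seat in the frame of stand between -0.225 and -0.09 m and z of hook_seat in the frame of stand between 0.172 and 0.224 m and contact force between basket and stand above 0.4 N and angle between basket's own z axis and vertical below 0.2 rad and linear speed of basket below 0.05 m/s and contact force between gate_bar and stand below 0.3 N); the robot touches nothing.
It fails at once if the basket presses on the rail or stand with more than 15 N (contact force between basket and stand above 15 N).
It fails at once if the robot presses on the rail or stand with more than 15 N (contact force between the arm and stand above 15 N).
It fails at once if the basket already hanging is knocked to a swing of more than 0.4 rad (value of joint hung above 0.4 rad or value of joint hung below -0.4 rad).
It fails at once if a bystander is moved more than 25 mm (distance of any of eyeglass, oil_stand, clock_wheel, bench_block from where it was at the start of the episode above 0.025 m).
It also fails if it takes over 58 s, if anything falls off the work surface, if the arm or the gripper's body presses on something with over 40 N, if the wrist force passes 120 N, or if a joint passes its speed limit or range.

ROBOT

A 6-joint arm with a two-finger parallel gripper is mounted at the origin on a cart in front of the work surface, level with it; the furniture and walls round the work are solid. World frame = base frame: x ahead of the robot, y to its left, z up, the work surface at z = 0. Lengths are in mm, angles in rad, forces in N, time in s.
With the tool pointing down it reaches from about 300 to 775 mm from the base axis. Payload 14.6 kg.
Tool frame: the origin (TCP) lies at the very end of the fingers, on their centre line; the grasp point (between the pads) lies 19 mm behind it; y points along the fingers, z is the direction in which the jaws open and shut, and the axes are right-handed (so a half turn about y gives the same grasp; the last joint's range is limited). The gripper opens to 94 mm and grips with 3 to 60 N. Pads are 16 mm wide; open, the fingers measure 119 mm over their backs; the gripper's body (75 mm by 177 mm) begins 78 mm behind the grasp point.
Start: joints at [-1.409, 0.3, 1.521, -0, 1.321, -0.067], TCP at [124.738, -535.658, 176.546] pointing down, gripper open.
Joint ranges: [-3.03, 3.03], [-0.79, 2.21], [0.23, 2.52], [-1.04, 4.18], [0, 3.07], [-2.55, 2.55]. Speed limits (rad/s): [2.22, 2.22, 2.57, 3.14, 3.14, 3.14].

INTERFACE

Orientations are given as [roll, pitch, yaw] about the fixed x, y, z axes, in that order (R = Rz(yaw) Ry(pitch) Rx(roll)).
In Python, from cell import monitor, optics, manip gives the robot as it stands.
- The arm moves only by the shell command python3 -m creep 'ROWS' [FORCE]. ROWS is JSON, a list of rows, each an object of numbers: "tx", "ty", "tz": the shift along the tool's x, y, z scaled (see below); "turn": the turn about the tool's y scaled (see below); "fingers": the finger opening in mm, from 0 to 94. In form: [{"tx": .., "ty": .., "tz": .., "turn": .., "fingers": ..}, ...]. A call has 1 to 20 rows; each row is the pose to reach, as a shift and turn from the pose measured when the call began, along the tool's axes at that moment, turning the shorter way round; what a row does not reach only later rows make up. The controller multiplies each number of a shift by 200 mm and each number of a turn by pi rad. A row lasts 1/10 s, in which the tool goes at most 50 mm and 8.59 degrees, less where a joint would pass 70% of its speed; a pose out of reach is approached as far as the arm can. A call with a number of a shift or a turn outside -1 to 1 is refused whole. A call with a gripper value outside its range is refused whole. The fingers move at their own pace and stop on an object; FORCE is the grip in N (left out, the last holds). Time passes only in rows, so rows that repeat a pose let the fingers close. It gives the time, the measured TCP pose, the force and the opening at its end, in the units of the state.
- monitor.read_state(): the state, without advancing time (a new reading comes with each control period).
- optics.camera(name): name is "side" or "top"; returns a dict with "frame" (384x512x3 uint8, red, green, blue), "range_z" (384x512 float32, mm along the optical axis (not along the pixel's ray), 0 where there is no reading), "fx", "fy", "cx", "cy" (pixels), "R" (3x3) and "t" (3): a world point X has camera coordinates R X + t. Camera axes: x right, y down, z forward; pixel columns grow to the right and rows downward; lengths in mm; the calibration is good to about 2 mm. A picture is of the moment at which its call begins.
- manip.sign_off(): hands the job in, once; it reports no verdict.
The state is a dict: "clock": time; "joints": joint angles; "qd": joint speeds; "effort": joint torques, N m; "eef_pos": TCP position; "eef_rot": TCP orientation; "wrist_force": force on the tool from outside, world axes, zero at the start; "moment": the same for the moment, N m; "finger_gap": finger opening in mm.
Only numpy, scipy, OpenCV 4.12 (cv2) and the standard library are available. Lean on these libraries where they do the work, as an engineer would, in place of code of your own. Each camera call takes 0.05 s, during which the arm holds its last target.

## Working session

There is one attempt and no reset: what is moved stays moved. The work goes in short steps, Python scripts to look and compute and a shell command to move; the robot and the scene stay as the last step left them, time stands still between calls to the robot, and variables do not carry over. Pictures are saved under pics/ and viewed, and the job is handed in when it is done.

```bash
mkdir -p pics; ls; cat > h.py <<'E'
import numpy as np, cv2
from cell import monitor, optics, manip
def shot(name,tag):
    c=optics.camera(name); np.savez(f'pics/{tag}.npz',**c)
    cv2.imwrite(f'pics/{tag}.png',cv2.resize(c['frame'][:,:,::-1],(800,600),interpolation=cv2.INTER_CUBIC)); return c
def cloud(c):
    z=c['range_z'].astype(float); v,u=np.indices(z.shape)
    P=np.stack([(u-c['cx'])/c['fx']*z,(v-c['cy'])/c['fy']*z,z],-1)
    W=(P-np.array(c['t']))@np.array(c['R']); W[z==0]=np.nan; return W
E
python3 - <<'E'
from h import *
s=monitor.read_state(); print(s)
for n in('side','top'):
    c=shot(n,n+'0'); print(n,c['fx'],c['cx'],c['cy'],np.array(c['R']).round(3).tolist(),c['t'], -np.array(c['R']).T@np.array(c['t']))
E
```

```text
pics
{'clock': 0.0, 'joints': array([-1.40859475e+00,  3.00459359e-01,  1.52158654e+00,  2.56347545e-05,
        1.32067261e+00, -6.66032344e-02]), 'qd': array([ 2.18910177e-03,  1.28243373e-03,  7.66172933e-04, -2.59649127e-04,
       -7.49842196e-04,  8.91830380e-05]), 'effort': array([-1.50225183e-03, -5.31809664e+01, -3.52739096e+01,  7.07448344e-02,
        2.45594530e-02, -6.55714962e-05]), 'eef_pos': array([ 124.70326631, -535.37869458,  175.99047454]), 'eef_rot': array([-1.57191803e+00,  9.97045801e-05, -2.91279426e+00]), 'wrist_force': array([-0.24878689,  0.90287766,  0.67204723]), 'moment': array([-0.03687771, -0.00406654, -0.00331429]), 'finger_gap': 93.95519685266169}
side 418.2068738244829 257.4201826353423 190.0294233993125 [[-0.942, -0.335, -0.016], [-0.11, 0.355, -0.928], [0.317, -0.873, -0.371]] [471.27510164 127.74867445 920.17284663] [166.13020511 915.82175807 467.77053704]
top 362.7794113846978 257.4821849981125 196.23644111358544 [[-0.012, -1.0, -0.008], [-0.995, 0.013, -0.102], [0.102, 0.006, -0.995]] [ 108.33010659  484.53923057 1058.73213098] [ 375.28414591   95.25263412 1103.41114216]
```

View pics/side0.png

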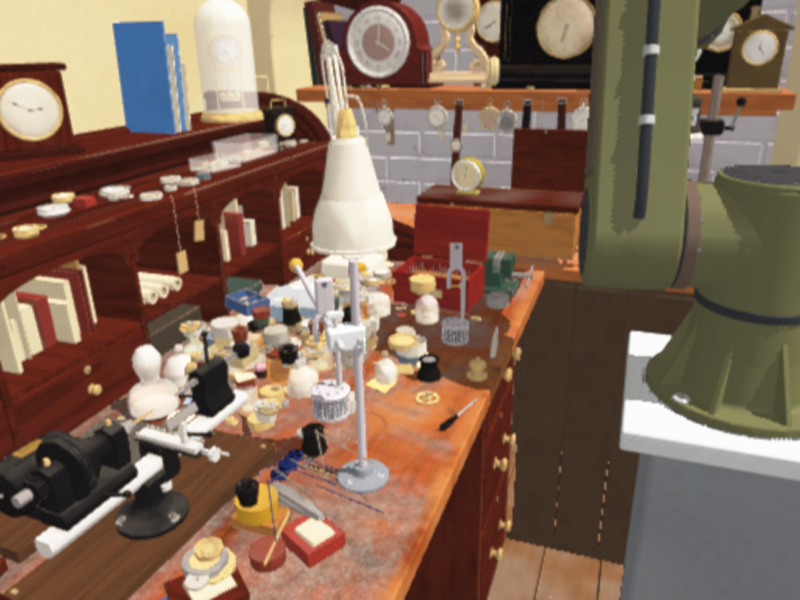

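View pics/top0.png

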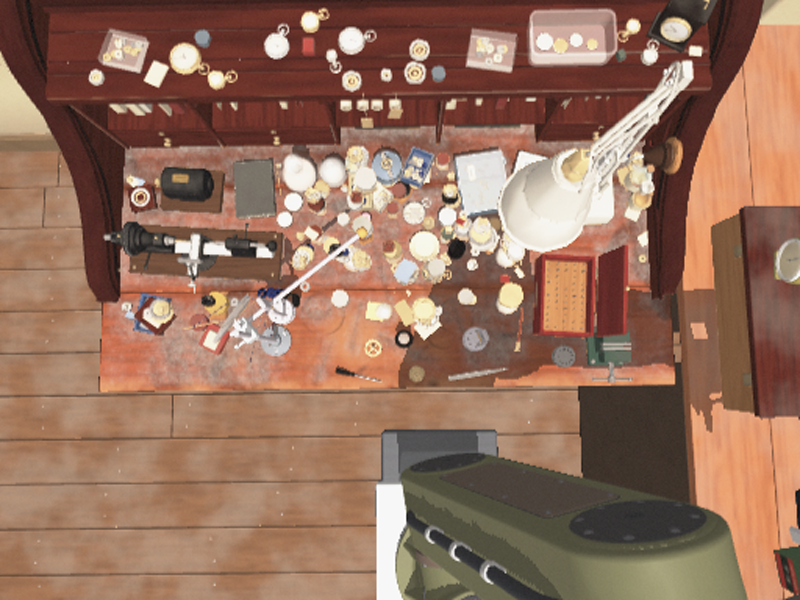

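The side view (800x600 scale) has the loose basket at about (456,330) with its tab at (456,250). The stand's flange is at (362,475) and the hung basket at (330,400). In the top view the basket is at (475,338), the flange at (275,342), and the rail runs to a knob at (363,232). Next I'll measure these.

```bash
python3 - <<'E'
from h import *
def crop(tag,x0,y0,w,h):
    im=cv2.imread(f'pics/{tag}.png'); c=np.load(f'pics/{tag}.npz')['frame'][:,:,::-1]
    x0,y0,w,h=[int(v*.64) for v in(x0,y0,w,h)]
    k=c[y0:y0+h,x0:x0+w]; f=min(780/w,590/h); return cv2.resize(k,None,fx=f,fy=f,interpolation=cv2.INTER_NEAREST),(x0,y0,f)
for t,b,o in(('side0',(250,220,280,280),'s1'),('top0',(220,200,300,200),'t1')):
    im,p=crop(t,*b); cv2.imwrite(f'pics/{o}.png',im); print(o,p,im.shape)
for t in('side0','top0'):
    c=dict(np.load(f'pics/{t}.npz')); W=cloud(c)
    np.save(f'pics/{t}_W.npy',W)
c=dict(np.load('pics/top0.npz'));W=np.load('pics/top0_W.npy')
for n,(u,v) in dict(flange=(275,342),knob=(363,232),railmid=(320,272),basket=(475,338),lamp=(545,210),wheel=(373,348),eyeg=(403,338),brass=(416,374),block=(563,355),case=(565,300)).items():
    print(n,W[int(v*.64),int(u*.64)].round(1))
W=np.load('pics/side0_W.npy')
for n,(u,v) in dict(flange=(362,475),tab=(456,250),drum=(456,330),hungdrum=(330,400),post=(361,400),clamp=(345,338)).items():
    print(n,W[int(v*.64),int(u*.64)].round(1))
E
```

```text
s1 (160, 140, 3.2960893854748603) (590, 590, 3)
t1 (140, 128, 4.0625) (520, 780, 3)
flange [423.7 344.7  28.4]
knob [594.6 165.2 188.7]
railmid [559.1 266.1   1.6]
basket [424.7 -34.   34.2]
lamp [ 616.1 -123.7  229. ]
wheel [410.2 161.9  11.6]
eyeg [426.6 104.4  31.3]
brass [358.8  78.8  33.4]
block [ 390.6 -200.8   20.7]
case [ 492.7 -202.2   41.8]
flange [421.3 360.1   9. ]
tab [420.8 -28.4 155.7]
drum [415. -14.  26.]
hungdrum [463.2 343.2  88.9]
post [420.2 353.2 102.5]
clamp [429.4 368.2 182.6]
```

View pics/s1.png

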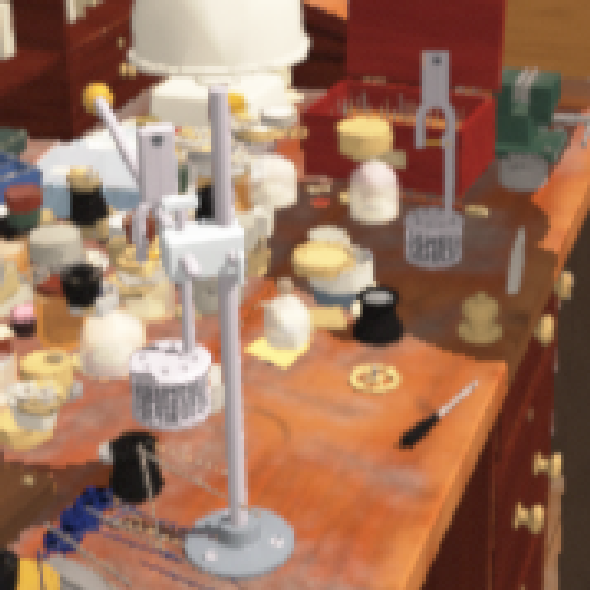

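View pics/t1.png

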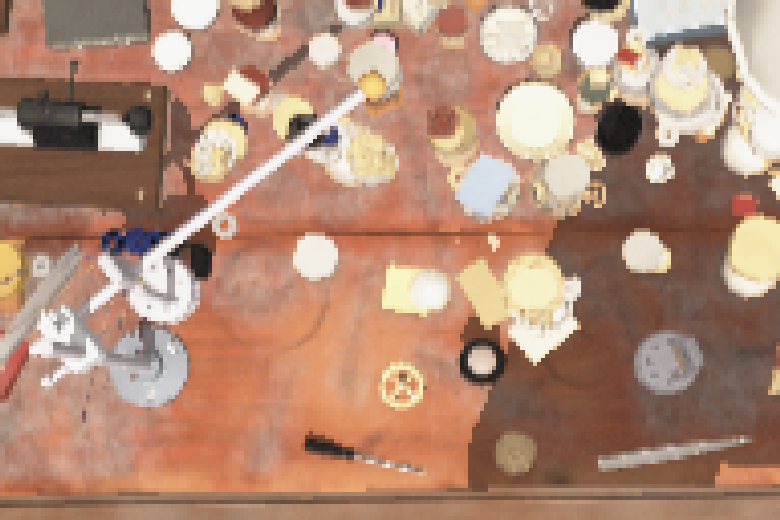

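```bash
cat >> h.py <<'E'
def ray(c,u,v):
    R=np.array(c['R']);o=-R.T@np.array(c['t']);d=R.T@np.array([(u-c['cx'])/c['fx'],(v-c['cy'])/c['fy'],1]);return o,d/np.linalg.norm(d)
def onz(c,u,v,z):
    o,d=ray(c,u,v);return o+d*(z-o[2])/d[2]
def tri(c1,p1,c2,p2):
    o1,d1=ray(c1,*p1);o2,d2=ray(c2,*p2)
    s=np.linalg.lstsq(np.stack([d1,-d2],1),o2-o1,rcond=None)[0]
    a=o1+d1*s[0];b=o2+d2*s[1];return (a+b)/2,np.linalg.norm(a-b)
E
python3 - <<'E'
from h import *
S=dict(np.load('pics/side0.npz'));T=dict(np.load('pics/top0.npz'))
s=lambda x,y:(160+x/3.296-.5,140+y/3.296-.5); t=lambda x,y:(140+x/4.0625-.5,128+y/4.0625-.5)
print('knob',tri(S,s(97,97),T,t(373,86)))
WT=np.load('pics/top0_W.npy');WS=np.load('pics/side0_W.npy')
for k in np.linspace(0,1,12):
    p=t(158+(365-158)*k,255+(92-255)*k); print(np.round(p,1),WT[int(round(p[1]))-1:int(round(p[1]))+2,int(round(p[0])),2].round(0), onz(T,*p,195).round(1))
# points z>150 in region
for n,W in(('T',WT),('S',WS)):
    m=(W[...,2]>120)&(W[...,2]<280)&(W[...,0]>380)&(W[...,0]<640)&(W[...,1]>90)&(W[...,1]<450)
    P=W[m];print(n,len(P))
    for a in range(90,450,20):
        q=P[(P[:,1]>=a)&(P[:,1]<a+20)]
        if len(q):print(a,len(q),np.median(q,0).round(1),q.min(0).round(0),q.max(0).round(0))
E
```

```text
knob (array([594.23347169, 167.35633776, 179.79273236]), np.float64(1.5858750627844314))
[178.4 190.3] [183. 182. 182.] [486.2 300.7 195. ]
[183.  186.6] [182. 181. 184.] [495.3 289.1 195. ]
[187.7 183. ] [183. 181. 180.] [504.4 277.5 195. ]
[192.3 179.3] [185. 184. 182.] [513.6 265.8 195. ]
[196.9 175.7] [183. 181. 178.] [522.8 254.1 195. ]
[201.6 172. ] [182. 182. 180.] [532.  242.4 195. ]
[206.2 168.4] [183. 185. 180.] [541.2 230.6 195. ]
[210.8 164.7] [184. 185. 182.] [550.5 218.8 195. ]
[215.4 161.1] [183. 186. 181.] [559.7 207.  195. ]
[220.1 157.4] [182. 183. 185.] [569.  195.2 195. ]
[224.7 153.8] [185. 182. 185.] [578.3 183.4 195. ]
[229.3 150.1] [185. 188.  nan] [587.6 171.5 195. ]
T 832
150 25 [593.  165.3 185.1] [586. 160. 182.] [603. 168. 191.]
170 38 [586.7 177.5 185.1] [576. 170. 178.] [601. 189. 192.]
190 31 [569.6 199.9 183.4] [560. 191. 179.] [581. 210. 186.]
210 30 [554.5 220.  183.5] [544. 210. 178.] [562. 230. 186.]
230 31 [539.1 240.4 182.6] [529. 230. 178.] [550. 248. 186.]
250 32 [522.8 259.7 182.5] [512. 251. 178.] [535. 269. 186.]
270 31 [506.1 281.2 182.7] 
[... 749 characters left out ...]
1. 177.] [563. 229. 183.]
230 18 [539.9 238.4 181.3] [529. 232. 176.] [548. 250. 182.]
250 23 [523.7 260.1 181. ] [514. 250. 178.] [533. 268. 183.]
270 15 [509.7 278.4 180.7] [503. 271. 179.] [516. 290. 182.]
290 1 [502.6 290.7 177.3] [503. 291. 177.] [503. 291. 177.]
310 328 [470.9 325.  200.1] [460. 315. 121.] [590. 330. 227.]
330 233 [481.3 333.4 165.2] [413. 330. 120.] [591. 350. 261.]
350 721 [423.8 355.  189.7] [412. 350. 120.] [594. 370. 260.]
370 335 [448.4 376.7 169.7] [404. 370. 120.] [594. 390. 204.]
390 176 [582.  404.2 131.2] [576. 390. 120.] [600. 410. 139.]
410 42 [587.4 419.3 128.2] [579. 410. 121.] [593. 429. 134.]
430 22 [589.1 433.7 127.8] [587. 430. 125.] [593. 440. 130.]
```

```bash
python3 - <<'E'
from h import *
S=dict(np.load('pics/side0.npz'));T=dict(np.load('pics/top0.npz'))
for n in('top','side'):
    W=np.load(f'pics/{n}0_W.npy')
    m=(np.hypot(W[...,0]-423,W[...,1]+32)<45)
    for lo,hi in((8,28),(28,40),(40,88),(88,112),(112,126),(126,180)):
        k=m&(W[...,2]>lo)&(W[...,2]<hi);v,u=np.nonzero(k);P=W[k]
        if len(P):
            print(n,lo,hi,len(P),np.median(P,0).round(1),P.min(0).round(1),P.max(0).round(1))
            if lo>=40 and len(P)>5:
                c=P[:,:2]-P[:,:2].mean(0);_,s,V=np.linalg.svd(c,full_matrices=False);print('  pca',s.round(1),V[0].round(3),'ang',np.arctan(V[0,1]/V[0,0]).round(3), 'px',u.min(),u.max(),v.min(),v.max())
s=S['frame'][150:245,275:315,::-1]; cv2.imwrite('pics/sb.png',cv2.resize(s,None,fx=6,fy=6,interpolation=0))
s=T['frame'][195:240,280:330,::-1]; cv2.imwrite('pics/tb.png',cv2.resize(s,None,fx=12,fy=12,interpolation=0))
W=np.load('pics/side0_W.npy')
# lamp extents
for n in('top','side'):
    W=np.load(f'pics/{n}0_W.npy');k=(W[...,2]>150)&(W[...,0]>380)&(W[...,0]<760)&(W[...,1]<90)&(W[...,1]>-330)
    P=W[k]
    for z in range(150,600,50):
        q=P[(P[:,2]>=z)&(P[:,2]<z+50)]
        if len(q):print(n,z,len(q),q.min(0).round(0),q.max(0).round(0))
E
```

```text
top 8 28 1 [426.2 -13.    8.8] [426.2 -13.    8.8] [426.2 -13.    8.8]
top 28 40 129 [421.8 -28.   32.4] [401.3 -54.5  28.1] [445.6 -13.3  37.3]
top 40 88 6 [410.6 -35.9  60.3] [408.6 -37.4  42.3] [414.8 -34.5  73.1]
  pca [5.3 2.1] [-0.974 -0.227] ang 0.229 px 305 307 219 221
top 88 112 10 [417.6 -33.1  97.5] [410.1 -35.4  93.7] [432.9 -26.7 110.4]
  pca [25.6  3.7] [-0.959 -0.284] ang 0.288 px 304 308 212 220
top 112 126 8 [431.6 -30.2 120.4] [409.7 -39.4 113.2] [434.3 -26.7 124.5]
  pca [33.   4.3] [-0.933 -0.359] ang 0.367 px 305 310 211 220
top 126 180 42 [421.3 -33.  165.4] [412.2 -39.1 126.6] [431.1 -28.  170.8]
  pca [37.1 17.9] [-0.949 -0.316] ang 0.322 px 306 312 211 219
side 8 28 113 [414.9 -16.7  17.3] [397.9 -38.5   8.3] [439.1 -10.7  27.8]
side 28 40 114 [419.2 -30.2  30.4] [398.  -56.6  28. ] [442.5  -9.8  39.2]
side 40 88 51 [408.3 -35.4  64.8] [405.3 -40.4  40.4] [411.4 -33.   86.7]
  pca [16.3 10.1] [-0.646 -0.763] ang 0.868 px 295 297 186 203
side 88 112 60 [414.4 -31.9  98.9] [405.6 -39.5  88.8] [433.6 -24.8 111.1]
  pca [82.5 15.8] [-0.953 -0.304] ang 0.308 px 28
[... 316 characters left out ...]
7.  150.] [728. -28. 200.]
top 200 812 [ 595. -269.  200.] [732. -93. 250.]
top 250 603 [ 611. -254.  250.] [ 728. -108.  300.]
top 300 688 [ 617. -256.  300.] [ 732. -119.  350.]
top 350 472 [ 622. -254.  350.] [ 738. -143.  400.]
top 400 372 [ 688. -256.  400.] [ 739. -212.  450.]
top 450 134 [ 707. -249.  450.] [ 733. -227.  466.]
side 150 1221 [ 411. -276.  150.] [715. -25. 200.]
side 200 683 [ 596. -178.  200.] [702. -91. 250.]
side 250 551 [ 611. -251.  250.] [ 728. -106.  300.]
side 300 388 [ 615. -257.  300.] [ 730. -115.  350.]
side 350 244 [ 621. -250.  351.] [ 734. -142.  400.]
side 400 200 [ 685. -251.  401.] [ 738. -211.  449.]
side 450 33 [ 706. -251.  451.] [ 731. -226.  462.]
```

View pics/sb.png

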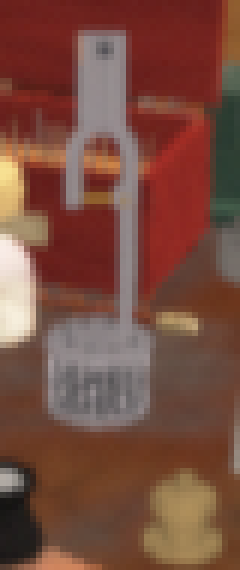

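View pics/tb.png

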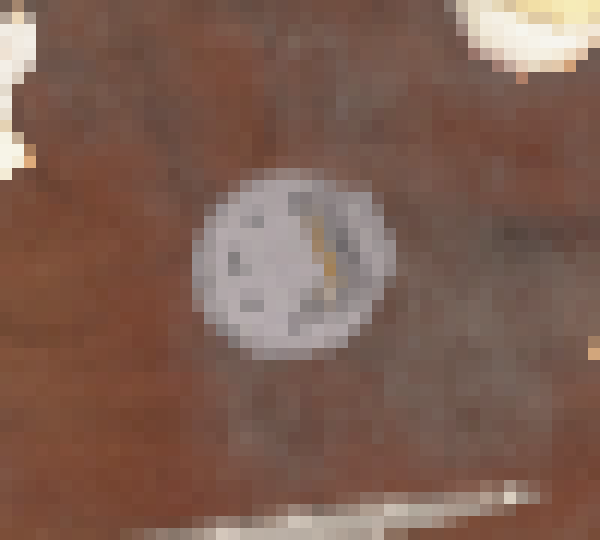

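```bash
cat >> h.py <<'E'
from scipy.spatial.transform import Rotation as Ro
def plan(p,jaw=None):
    """p: wanted TCP; jaw: wanted world heading of tool z (mod pi)"""
    s=monitor.read_state();R=Ro.from_euler('xyz',s['eef_rot']).as_matrix()
    d=R.T@(np.array(p)-s['eef_pos'])/200
    t=0
    if jaw is not None:
        a=np.arctan2(R[1,2],R[0,2]);t=(jaw-a+np.pi/2)%np.pi-np.pi/2; t=-t/np.pi  # tool y points down
    print('t',round(s['clock'],2),'pos',s['eef_pos'].round(1),'F',s['wrist_force'].round(2),'gap',round(s['finger_gap'],1),'jaw',round(np.arctan2(R[1,2],R[0,2]),3),'y',R[:,1].round(3))
    print('  tx %.4f ty %.4f tz %.4f turn %.4f'%(*d,t))
E
python3 - <<'E'
from h import *
W=np.concatenate([np.load(f'pics/{n}0_W.npy').reshape(-1,3) for n in('top','side')])
for n in('top','side'):
    W=np.load(f'pics/{n}0_W.npy').reshape(-1,3)
    a=np.array([491,300.5]);d=np.array([.614,-.789]);q=W[:,:2]-a
    k=(abs(q@[.789,.614])<9)&(q@d>5)&(q@d<120)&(abs(W[:,2]-182)<9);P=W[k]
    m=P[:,:2].mean(0);_,s,V=np.linalg.svd(P[:,:2]-m,full_matrices=False);V=V[0]*np.sign(V[0,0])
    print(n,len(P),m,V,'yaw',np.arctan2(V[0],-V[1]),'z',np.percentile(P[:,2],[5,50,95]))
    # hung basket bottom / drum
    k=(np.hypot(W[:,0]-467,W[:,1]-328)<35)&(W[:,2]>40)&(W[:,2]<240);P=W[k]
    print(' hung z',np.percentile(P[:,2],[1,99]))
    # clutter below approach
    k=(W[:,0]>440)&(W[:,0]<620)&(W[:,1]>130)&(W[:,1]<290)&(W[:,2]<172);print(' clutter',np.nanmax(W[k],0))
    k=(W[:,0]>390)&(W[:,0]<520)&(W[:,1]>20)&(W[:,1]<290)&(W[:,2]<172);print(' clutter2',np.nanmax(W[k],0))
plan((421.5,-33,134),np.pi/2+.32)
plan((260,-350,230))
E
```

```text
top 140 [529.62743496 251.0449026 ] [ 0.61267412 -0.79033564] yaw 0.6594396957661401 z [179.59632279 182.69314532 185.38120786]
 hung z [ 63.74788502 228.87696337]
 clutter [619.99158607 289.98456772  85.9553124 ]
 clutter2 [519.92693673 289.98456772  55.13502291]
side 78 [532.68362428 248.00977596] [ 0.60103933 -0.79921944] yaw 0.6448009108636507 z [178.33846117 181.00692085 182.15087535]
 hung z [ 59.35012399 225.82424656]
 clutter [619.9706733  289.88621808 170.74858042]
 clutter2 [519.85390184 289.98110536  50.72180081]
t 0.1 pos [ 124.7 -535.4  176.1] F [0.28 0.44 0.18] gap 93.9 jaw -1.342 y [-0.     0.001 -1.   ]
  tx -2.0151 ty 0.2126 tz -2.1098 turn -0.0290
t 0.1 pos [ 124.7 -535.4  176.1] F [0.28 0.44 0.18] gap 93.9 jaw -1.342 y [-0.     0.001 -1.   ]
  tx -0.8692 ty -0.2689 tz -0.7497 turn 0.0000
```

```bash
python3 -m creep '[{"tx":-0.2,"ty":-0.27,"tz":-0.2,"turn":0,"fingers":60},{"tx":-0.4,"ty":-0.27,"tz":-0.4,"turn":0,"fingers":60},{"tx":-0.6,"ty":-0.27,"tz":-0.6,"turn":-0.01,"fingers":60},{"tx":-0.8,"ty":-0.27,"tz":-0.8,"turn":-0.029,"fingers":60},{"tx":-0.97,"ty":-0.27,"tz":-0.97,"turn":-0.029,"fingers":60},{"tx":-0.97,"ty":-0.27,"tz":-0.97,"turn":-0.029,"fingers":60},{"tx":-0.97,"ty":-0.27,"tz":-0.97,"turn":-0.029,"fingers":60}]' 30; python3 - <<'E'
from h import *
for n in('top','side'):
    W=np.load(f'pics/{n}0_W.npy').reshape(-1,3)
    for y in(140,165,185):
        Q=np.array([422,348.5])+22*np.array([.789,.614])+y*np.array([.614,-.789])
        P=W[(np.hypot(W[:,0]-Q[0],W[:,1]-Q[1])<27)&(W[:,2]<170)];print(n,y,Q.round(1),P[:,2].max())
plan((421.5,-33,215),np.pi/2+.32)
E
```

```text
clock: 0.8
eef_pos: [271.3, -299.6, 230.6]
eef_rot: [-1.571, 0.001, -2.818]
wrist_force: [-0.5, -0.1, 0.0]
finger_gap: 60.1
top 140 [525.3 251.5] 24.6070035347232
top 165 [540.7 231.8] 22.97325633298844
top 185 [552.9 216. ] 84.77283419361189
side 140 [525.3 251.5] -0.232051968328842
side 165 [540.7 231.8] -0.19429722761775914
side 185 [552.9 216. ] 79.85459255733964
t 0.8 pos [ 271.3 -299.6  230.6] F [-0.54 -0.09  0.02] gap 60.1 jaw -1.247 y [ 0.001  0.001 -1.   ]
  tx -1.1363 ty 0.0794 tz -1.0247 turn 0.0012
```

```bash
python3 -m creep '[{"tx":-0.2,"ty":0,"tz":-0.2,"turn":0,"fingers":40},{"tx":-0.4,"ty":0,"tz":-0.4,"turn":0,"fingers":40},{"tx":-0.6,"ty":0,"tz":-0.6,"turn":0,"fingers":40},{"tx":-0.8,"ty":0,"tz":-0.8,"turn":0,"fingers":40},{"tx":-0.96,"ty":0,"tz":-0.9,"turn":0,"fingers":40},{"tx":-0.96,"ty":0,"tz":-0.9,"turn":0,"fingers":40},{"tx":-0.96,"ty":0,"tz":-0.9,"turn":0,"fingers":40}]'; python3 - <<'E'
from h import *
plan((421.5,-33,215),np.pi/2+.32)
E
```

```text
clock: 1.5
eef_pos: [396.6, -66.8, 230.4]
eef_rot: [-1.572, 0.0, -2.815]
wrist_force: [-0.5, -1.2, 0.8]
finger_gap: 39.7
t 1.5 pos [396.6 -66.8 230.4] F [-0.55 -1.25  0.8 ] gap 39.7 jaw -1.244 y [-0.     0.001 -1.   ]
  tx -0.1722 ty 0.0774 tz -0.1197 turn 0.0022
```

```bash
python3 -m creep '[{"tx":-0.172,"ty":0,"tz":-0.12,"turn":0.002,"fingers":40},{"tx":-0.172,"ty":0.1,"tz":-0.12,"turn":0.002,"fingers":40},{"tx":-0.172,"ty":0.2,"tz":-0.12,"turn":0.002,"fingers":40},{"tx":-0.172,"ty":0.2,"tz":-0.12,"turn":0.002,"fingers":40}]'; python3 - <<'E'
from h import *
plan((421.5,-33,134),np.pi/2+.32)
S=shot('side','s2');T=shot('top','t2')
s=S['frame'][120:220,250:350,::-1]; cv2.imwrite('pics/s2c.png',cv2.resize(s,None,fx=6,fy=6,interpolation=0))
E
```

```text
clock: 1.9
eef_pos: [420.1, -34.0, 188.4]
eef_rot: [-1.574, -0.004, -2.822]
wrist_force: [-0.1, 0.3, 0.6]
finger_gap: 40.0
t 1.9 pos [420.1 -34.  188.4] F [-0.05  0.25  0.56] gap 40.0 jaw -1.251 y [-0.005  0.002 -1.   ]
  tx -0.0093 ty 0.2719 tz -0.0017 turn -0.0001
```

View pics/s2c.png

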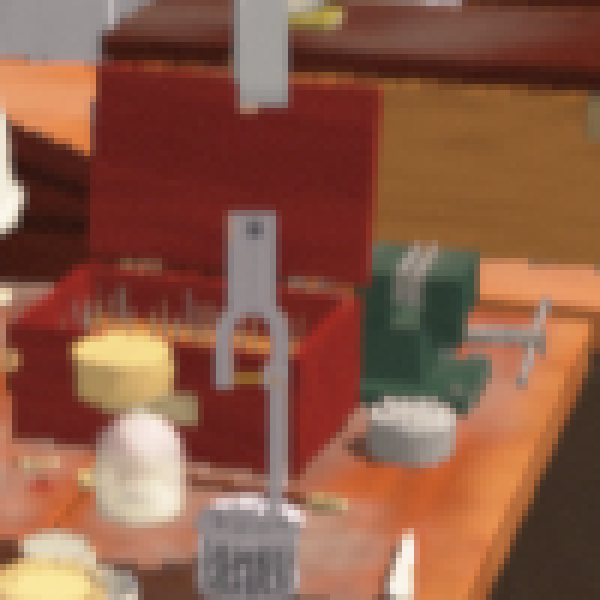

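```bash
python3 - <<'E'
from h import *
x=np.array([.949,.315]);y=np.array([-.315,.949])
for n in('s2','t2'):
    c=dict(np.load(f'pics/{n}.npz'));W=cloud(c).reshape(-1,3)
    for a,b in((135,166),(190,215),(166,174),(215,250)):
        P=W[(np.hypot(W[:,0]-421,W[:,1]+33)<60)&(W[:,2]>a)&(W[:,2]<b)]
        if len(P):
            q=np.c_[P[:,:2]@x,P[:,:2]@y]; print(n,a,b,len(P),'x',np.percentile(q[:,0],[2,50,98]).round(1),'y',np.percentile(q[:,1],[2,50,98]).round(1),P[:,2].max())
print('tcp',np.array([420.1,-34])@x,np.array([420.1,-34])@y)
E
```

```text
s2 135 166 95 x [380.2 390.  397.5] y [-165.6 -160.9 -157.6] 165.4240359017578
s2 190 215 1 x [389.6 389.6 389.6] y [-143.7 -143.7 -143.7] 214.92637691850155
s2 166 174 1 x [392.9 392.9 392.9] y [-159. -159. -159.] 166.04855736443278
s2 215 250 120 x [378.8 388.3 395.2] y [-188.  -134.2 -130.2] 249.9858535831249
tcp 387.9649 -164.5975
```

The finger and tab agree within about 1.5 mm in the side view, so I'll go down and grip.

```bash
python3 -m creep '[{"tx":-0.008,"ty":0.07,"tz":0,"turn":0,"fingers":40},{"tx":-0.008,"ty":0.17,"tz":0,"turn":0,"fingers":40},{"tx":-0.008,"ty":0.272,"tz":0,"turn":0,"fingers":40},{"tx":-0.008,"ty":0.272,"tz":0,"turn":0,"fingers":40},{"tx":-0.008,"ty":0.272,"tz":0,"turn":0,"fingers":40},{"tx":-0.008,"ty":0.272,"tz":0,"turn":0,"fingers":0},{"tx":-0.008,"ty":0.272,"tz":0,"turn":0,"fingers":0},{"tx":-0.008,"ty":0.272,"tz":0,"turn":0,"fingers":0},{"tx":-0.008,"ty":0.272,"tz":0,"turn":0,"fingers":0},{"tx":-0.008,"ty":0.272,"tz":0,"turn":0,"fingers":0}]' 35; python3 - <<'E'
from h import *
plan((421.5,-33,252))
E
```

```text
clock: 3.0
eef_pos: [423.0, -33.4, 136.8]
eef_rot: [-1.572, 0.0, -2.822]
wrist_force: [-0.5, 0.3, 1.6]
finger_gap: 7.6
t 3.0 pos [423.  -33.4 136.8] F [-0.53  0.32  1.6 ] gap 7.6 jaw -1.251 y [ 0.     0.001 -1.   ]
  tx 0.0061 ty -0.5759 tz -0.0048 turn 0.0000
```

```bash
python3 -m creep '[{"tx":0,"ty":-0.08,"tz":0,"turn":0,"fingers":0},{"tx":0,"ty":-0.2,"tz":0,"turn":0,"fingers":0},{"tx":0,"ty":-0.35,"tz":0,"turn":0,"fingers":0},{"tx":0,"ty":-0.5,"tz":0,"turn":0,"fingers":0},{"tx":0,"ty":-0.59,"tz":0,"turn":0,"fingers":0},{"tx":0,"ty":-0.59,"tz":0,"turn":0,"fingers":0},{"tx":0,"ty":-0.59,"tz":0,"turn":0,"fingers":0}]'; python3 - <<'E'
from h import *
yaw=.655; xs=np.array([np.cos(yaw),np.sin(yaw)]);d=np.array([np.sin(yaw),-np.cos(yaw)])
m=(np.array([529.6,251])+np.array([532.7,248]))/2; post=np.array([422,348.5])
print('line x in stand',(m-post)@xs, (m-post)@d)
Q=m+d*(150-(m-post)@d);P=Q-50*xs
print(Q,P)
plan((*P,254),np.pi/2+yaw)
S=shot('side','s3')
s=S['frame'][90:220,220:350,::-1]; cv2.imwrite('pics/s3c.png',cv2.resize(s,None,fx=4.5,fy=4.5,interpolation=0))
E
```

```text
clock: 3.7
eef_pos: [422.7, -33.5, 253.9]
eef_rot: [-1.572, -0.0, -2.822]
wrist_force: [0.7, 0.6, -0.6]
finger_gap: 7.7
line x in stand 26.25441626268413 145.00147629146997
[534.19489692 245.53593113] [494.54250051 215.07796896]
t 3.7 pos [422.7 -33.5 253.9] F [ 0.74  0.65 -0.61] gap 7.7 jaw -1.251 y [-0.001  0.001 -1.   ]
  tx -0.7314 ty 0.0007 tz -1.0671 turn -0.1068
```

View pics/s3c.png

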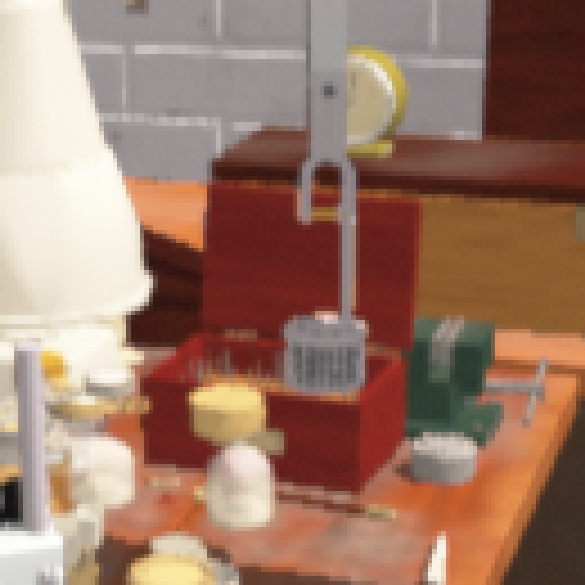

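```bash
python3 -m creep '[{"tx":-0.1,"ty":0,"tz":-0.15,"turn":0,"fingers":0},{"tx":-0.22,"ty":0,"tz":-0.3,"turn":0,"fingers":0},{"tx":-0.34,"ty":0,"tz":-0.46,"turn":-0.03,"fingers":0},{"tx":-0.45,"ty":0,"tz":-0.62,"turn":-0.06,"fingers":0},{"tx":-0.57,"ty":0,"tz":-0.78,"turn":-0.09,"fingers":0},{"tx":-0.65,"ty":0,"tz":-0.9,"turn":-0.107,"fingers":0},{"tx":-0.68,"ty":0,"tz":-0.97,"turn":-0.107,"fingers":0},{"tx":-0.68,"ty":0,"tz":-0.97,"turn":-0.107,"fingers":0},{"tx":-0.68,"ty":0,"tz":-0.97,"turn":-0.107,"fingers":0}]'; python3 - <<'E'
from h import *
plan((494.5,215,254),np.pi/2+.655)
S=shot('side','s4');T=shot('top','t4')
s=S['frame'][100:300,150:350,::-1]; cv2.imwrite('pics/s4c.png',cv2.resize(s,None,fx=3,fy=3,interpolation=0))
s=T['frame'][100:250,130:330,::-1]; cv2.imwrite('pics/t4c.png',cv2.resize(s,None,fx=3.5,fy=3.5,interpolation=0))
E
```

```text
clock: 4.65
eef_pos: [490.4, 192.7, 253.1]
eef_rot: [-1.573, -0.002, -2.487]
wrist_force: [-0.4, 0.9, -0.8]
finger_gap: 7.8
t 4.65 pos [490.4 192.7 253.1] F [-0.36  0.87 -0.82] gap 7.8 jaw -0.917 y [-0.003  0.001 -1.   ]
  tx -0.0843 ty -0.0042 tz -0.0761 turn -0.0002
```

View pics/s4c.png

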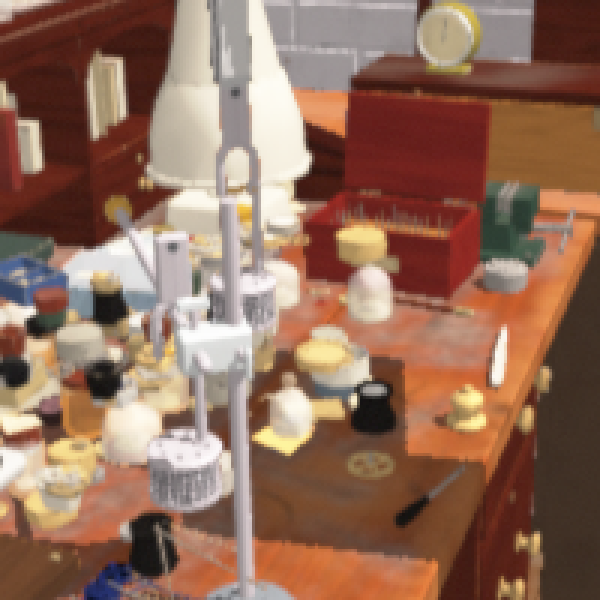

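View pics/t4c.png

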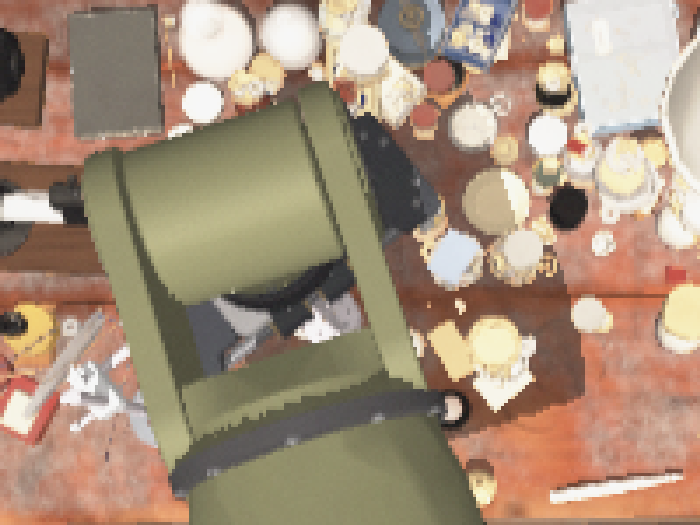

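```bash
cat > m.py <<'E'
from h import *
import sys
def meas(tag,yaw=.655):
    c=dict(np.load(f'pics/{tag}.npz'));W=cloud(c).reshape(-1,3)
    s=monitor.read_state();p=s['eef_pos'];x=np.array([np.cos(yaw),np.sin(yaw)]);y=np.array([-x[1],x[0]])
    zb=p[2]-136.8; q=np.c_[(W[:,:2]-p[:2])@x,(W[:,:2]-p[:2])@y,W[:,2]-zb]
    for n,a,b in(('drum',6,28),('spine',40,88),('hook',94,112),('tab',128,140),('finger',142,200)):
        P=q[(abs(q[:,0])<32)&(abs(q[:,1])<32)&(q[:,2]>a)&(q[:,2]<b)]
        if len(P):print(n,len(P),'x',np.percentile(P[:,0],[1,50,99]).round(1),'y',np.percentile(P[:,1],[1,50,99]).round(1),'z',P[:,2].min().round(1),P[:,2].max().round(1))
if __name__=='__main__': meas(sys.argv[1])
E
python3 m.py s4
python3 - <<'E'
from m import *
# s3: before turning
c=dict(np.load('pics/s3.npz'));W=cloud(c).reshape(-1,3)
p=np.array([422.7,-33.5]);yaw=.32;x=np.array([np.cos(yaw),np.sin(yaw)]);y=np.array([-x[1],x[0]])
q=np.c_[(W[:,:2]-p)@x,(W[:,:2]-p)@y,W[:,2]-117.1]
for n,a,b in(('drum',6,28),('spine',40,88),('hook',94,112),('tab',128,140),('finger',142,200)):
    P=q[(abs(q[:,0])<32)&(abs(q[:,1])<32)&(q[:,2]>a)&(q[:,2]<b)]
    print(n,len(P),'x',np.percentile(P[:,0],[1,50,99]).round(1),'y',np.percentile(P[:,1],[1,50,99]).round(1))
E
```

```text
drum 138 x [-22.6  -3.9  18.9] y [-0.4 18.  23.7] z 6.3 27.6
spine 76 x [-17.2 -13.2 -10.3] y [-1.4  3.   6.4] z 41.2 87.9
hook 77 x [-16.9  -7.3  12. ] y [-3.3  2.7  5.8] z 94.0 111.8
tab 62 x [-11.7  -2.1   7.6] y [-1.9  4.5  7. ] z 128.0 140.0
finger 356 x [-11.5   0.8   8.7] y [-13.5  10.6  18. ] z 142.1 200.0
drum 142 x [-22.8  -2.   19. ] y [ 0.2 17.3 23.4]
spine 58 x [-17.6 -14.6 -11.8] y [-1.4  2.2  5.8]
hook 52 x [-16.4  -1.   12.3] y [-3.3  2.   6.1]
tab 40 x [-11.1  -2.5   5.7] y [-0.6  3.6  7.7]
finger 207 x [-10.6  -1.    8.3] y [-8.  11.  18.5]
```

```bash
python3 - <<'E'
from h import *
plan((534.9,246.1,253),np.pi/2+.655)
E
```

```text
t 4.75 pos [490.6 192.3 253.7] F [-0.16  0.6  -1.04] gap 7.9 jaw -0.917 y [-0.002  0.001 -1.   ]
  tx -0.3395 ty 0.0033 tz -0.0788 turn -0.0004
```

```bash
python3 -m creep '[{"tx":-0.04,"ty":0.002,"tz":-0.079,"turn":0,"fingers":0},{"tx":-0.08,"ty":0.002,"tz":-0.079,"turn":0,"fingers":0},{"tx":-0.13,"ty":0.002,"tz":-0.079,"turn":0,"fingers":0},{"tx":-0.17,"ty":0.002,"tz":-0.079,"turn":0,"fingers":0},{"tx":-0.21,"ty":0.002,"tz":-0.079,"turn":0,"fingers":0},{"tx":-0.25,"ty":0.002,"tz":-0.079,"turn":0,"fingers":0},{"tx":-0.29,"ty":0.002,"tz":-0.079,"turn":0,"fingers":0},{"tx":-0.32,"ty":0.002,"tz":-0.079,"turn":0,"fingers":0},{"tx":-0.34,"ty":0.002,"tz":-0.079,"turn":0,"fingers":0},{"tx":-0.34,"ty":0.002,"tz":-0.079,"turn":0,"fingers":0},{"tx":-0.34,"ty":0.002,"tz":-0.079,"turn":0,"fingers":0}]'; python3 - <<'E'
from h import *
from m import meas
S=shot('side','s5');meas('s5')
plan((534.9,246.1,253),np.pi/2+.655)
s=S['frame'][130:250,150:270,::-1]; cv2.imwrite('pics/s5c.png',cv2.resize(s,None,fx=4.9,fy=4.9,interpolation=0))
c=S;W=cloud(c).reshape(-1,3);xs=np.array([.7931,.6091]);d=np.array([.6091,-.7931])
q=np.c_[W[:,:2]@xs,W[:,:2]@d,W[:,2]]
for a,b in((60,105),(155,190)):
    P=q[(q[:,1]>a)&(q[:,1]<b)&(abs(q[:,0]-573)<10)&(abs(q[:,2]-180)<8)];print(a,b,len(P),np.median(P,0).round(1))
E
```

```text
clock: 5.85
eef_pos: [534.9, 246.2, 253.2]
eef_rot: [-1.573, -0.001, -2.488]
wrist_force: [-0.2, -0.2, -0.9]
finger_gap: 7.4
drum 142 x [-14.7   7.5  18.8] y [-0.9 17.4 22.8] z 6.2 28.0
spine 70 x [-15.9  -2.2   2. ] y [-27.    2.6  31.4] z 60.1 87.4
hook 77 x [-17.1  -6.6  12.4] y [-2.5  2.4  5.4] z 94.1 111.9
tab 72 x [-11.6  -1.5   7.5] y [1.1 3.8 6. ] z 128.1 139.8
finger 357 x [-11.2   0.1   8.5] y [-10.5  11.6  18. ] z 142.0 200.0
t 5.9 pos [534.9 246.1 253.3] F [ 0.61  0.17 -1.22] gap 7.5 jaw -0.917 y [-0.002  0.001 -1.   ]
  tx -0.0001 ty 0.0017 tz 0.0000 turn -0.0004
60 105 21 [574.4  93.8 180.4]
155 190 25 [573.5 171.3 180.8]
```

View pics/s5c.png

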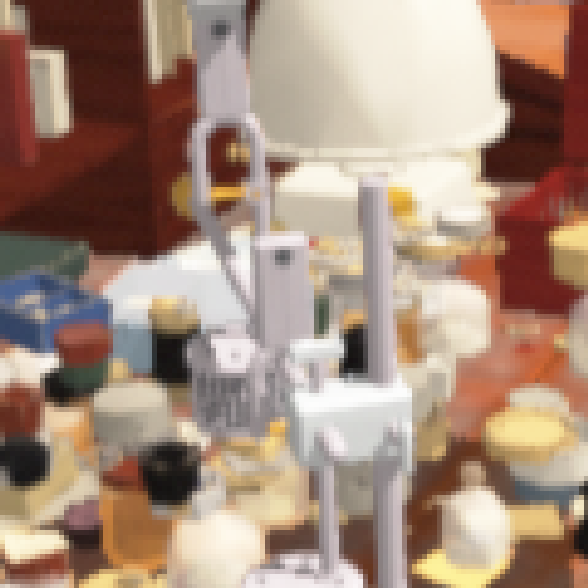

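```bash
python3 -m creep '[{"tx":0,"ty":0.03,"tz":0,"turn":0,"fingers":0},{"tx":0,"ty":0.07,"tz":0,"turn":0,"fingers":0},{"tx":0,"ty":0.1,"tz":0,"turn":0,"fingers":0},{"tx":0,"ty":0.115,"tz":0,"turn":0,"fingers":0},{"tx":0,"ty":0.115,"tz":0,"turn":0,"fingers":0},{"tx":0,"ty":0.115,"tz":0,"turn":0,"fingers":0}]'; for i in 1 2 3; do python3 -c "
from h import *
plan((534.9,246.1,226),np.pi/2+.655)"; python3 -m creep '[{"tx":0,"ty":0,"tz":0,"turn":0,"fingers":0}]';done
```

```text
clock: 6.5
eef_pos: [534.9, 246.2, 230.5]
eef_rot: [-1.573, -0.001, -2.488]
wrist_force: [0.2, -0.1, -0.7]
finger_gap: 7.8
t 6.5 pos [534.9 246.2 230.5] F [ 0.16 -0.09 -0.69] gap 7.8 jaw -0.917 y [-0.002  0.001 -1.   ]
  tx 0.0000 ty 0.0223 tz 0.0004 turn -0.0004
clock: 6.6
eef_pos: [535.0, 246.2, 230.7]
eef_rot: [-1.573, -0.0, -2.488]
wrist_force: [0.3, -0.5, -1.3]
finger_gap: 7.6
t 6.6 pos [535.  246.2 230.7] F [ 0.3  -0.47 -1.25] gap 7.6 jaw -0.917 y [-0.001  0.001 -1.   ]
  tx 0.0005 ty 0.0237 tz 0.0000 turn -0.0004
clock: 6.7
eef_pos: [535.0, 246.2, 231.0]
eef_rot: [-1.572, 0.0, -2.488]
wrist_force: [0.4, 0.6, -0.2]
finger_gap: 7.9
t 6.7 pos [535.  246.2 231. ] F [ 0.42  0.57 -0.21] gap 7.9 jaw -0.917 y [-0.001  0.001 -1.   ]
  tx 0.0009 ty 0.0250 tz 0.0001 turn -0.0004
clock: 6.8
eef_pos: [535.1, 246.2, 231.2]
eef_rot: [-1.572, 0.001, -2.488]
wrist_force: [0.5, -0.1, -0.2]
finger_gap: 7.8
```

```bash
python3 -m creep '[{"tx":0,"ty":0.01,"tz":0,"turn":0,"fingers":0},{"tx":0,"ty":0.02,"tz":0,"turn":0,"fingers":0},{"tx":0,"ty":0.02,"tz":0,"turn":0,"fingers":0}]'; python3 -m creep '[{"tx":0,"ty":0.005,"tz":0,"turn":0,"fingers":0},{"tx":0,"ty":0.01,"tz":0,"turn":0,"fingers":0},{"tx":0,"ty":0.01,"tz":0,"turn":0,"fingers":0}]';python3 -m creep '[{"tx":0,"ty":0.005,"tz":0,"turn":0,"fingers":0},{"tx":0,"ty":0.01,"tz":0,"turn":0,"fingers":0},{"tx":0,"ty":0.01,"tz":0,"turn":0,"fingers":0}]';python3 -m creep '[{"tx":0,"ty":0.005,"tz":0,"turn":0,"fingers":0},{"tx":0,"ty":0.01,"tz":0,"turn":0,"fingers":0},{"tx":0,"ty":0.01,"tz":0,"turn":0,"fingers":0}]'
```

```text
clock: 7.1
eef_pos: [535.0, 246.2, 226.9]
eef_rot: [-1.572, 0.0, -2.488]
wrist_force: [-0.3, 0.2, -1.2]
finger_gap: 7.5
clock: 7.4
eef_pos: [535.2, 246.2, 225.2]
eef_rot: [-1.572, 0.001, -2.488]
wrist_force: [-0.5, -0.0, 3.5]
finger_gap: 7.9
clock: 7.7
eef_pos: [535.2, 246.3, 223.2]
eef_rot: [-1.572, 0.001, -2.488]
wrist_force: [-0.8, -0.5, 4.7]
finger_gap: 7.9
clock: 8.0
eef_pos: [535.3, 246.4, 221.5]
eef_rot: [-1.572, 0.002, -2.488]
wrist_force: [-0.2, -0.6, 6.6]
finger_gap: 7.7
```

Contact came at TCP z of about 225.5, as predicted, and the force rises softly, so it is the gate. Continuing down.

```bash
for i in 1 ; do python3 -m creep '[{"tx":0,"ty":0.007,"tz":0,"turn":0,"fingers":0},{"tx":0,"ty":0.015,"tz":0,"turn":0,"fingers":0},{"tx":0,"ty":0.015,"tz":0,"turn":0,"fingers":0}]'; python3 -m creep '[{"tx":0,"ty":0.007,"tz":0,"turn":0,"fingers":0},{"tx":0,"ty":0.015,"tz":0,"turn":0,"fingers":0},{"tx":0,"ty":0.015,"tz":0,"turn":0,"fingers":0}]'; done;python3 - <<'E'
from h import *
S=shot('side','s6')
s=S['frame'][130:250,150:270,::-1]; cv2.imwrite('pics/s6c.png',cv2.resize(s,None,fx=4.9,fy=4.9,interpolation=0))
E
```

```text
clock: 8.3
eef_pos: [535.4, 246.4, 218.7]
eef_rot: [-1.572, 0.002, -2.488]
wrist_force: [0.5, -0.3, 5.6]
finger_gap: 7.6
clock: 8.6
eef_pos: [535.2, 246.2, 215.5]
eef_rot: [-1.572, 0.001, -2.488]
wrist_force: [-1.4, -0.7, 4.4]
finger_gap: 7.8
```

View pics/s6c.png

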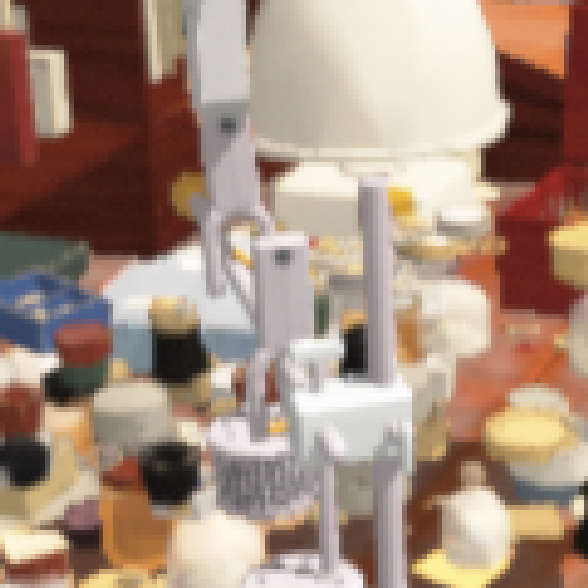

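The hook is on the rail, but the basket has tilted in the fingers: the drum has swung toward the robot. I'll measure the tilt.

```bash
cat > tilt.py <<'E'
from m import *
def tilt(tag,yaw=.655):
    c=dict(np.load(f'pics/{tag}.npz'));W=cloud(c).reshape(-1,3)
    p=monitor.read_state()['eef_pos'];x=np.array([np.cos(yaw),np.sin(yaw)]);y=np.array([-x[1],x[0]])
    q=np.c_[(W[:,:2]-p[:2])@x,(W[:,:2]-p[:2])@y,W[:,2]-p[2]]
    a=[]
    for z in range(-40,30,5):
        P=q[(abs(q[:,0])<30)&(abs(q[:,1])<(30 if z>6 else 12))&(q[:,2]>=z)&(q[:,2]<z+5)]
        if len(P)>3: print(z+2.5,len(P),'x',P[:,0].min().round(1),P[:,0].max().round(1),'mid',((P[:,0].min()+P[:,0].max())/2).round(1),'y',np.median(P[:,1]).round(1))
    for lo,hi in ((-131,-110),):
        P=q[(abs(q[:,0])<80)&(abs(q[:,1])<30)&(q[:,2]>=lo)&(q[:,2]<hi)];print('drum',P[:,0].min().round(1),P[:,0].max().round(1))
    # slope of the tab via regression on mid lines
if __name__=='__main__': tilt(sys.argv[1])
E
python3 tilt.py s6; python3 -c "
from h import *
c=dict(np.load('pics/s6.npz'));print(monitor.read_state()['eef_pos'])"
```

```text
-37.5 17 x -7.4 8.8 mid 0.7 y 2.0
-32.5 22 x -7.2 9.7 mid 1.2 y 2.9
-27.5 12 x -4.1 10.1 mid 3.0 y 1.7
-22.5 12 x -15.8 9.5 mid -3.1 y 2.2
-17.5 24 x -17.8 9.1 mid -4.3 y 2.3
-12.5 26 x -16.8 6.3 mid -5.2 y 2.2
-7.5 24 x -13.2 5.9 mid -3.6 y 3.5
-2.5 28 x -13.2 5.9 mid -3.7 y 4.2
2.5 29 x -13.7 5.8 mid -3.9 y 3.7
7.5 24 x -11.9 6.9 mid -2.5 y 3.7
12.5 29 x -12.3 6.8 mid -2.8 y 3.8
17.5 27 x -12.7 6.3 mid -3.2 y 3.8
22.5 27 x -13.0 7.1 mid -2.9 y 4.2
27.5 21 x -10.8 8.2 mid -1.3 y 6.1
drum -25.3 14.3
[535.16983849 246.22816035 215.57758651]
```

The tilt is only about 0.03–0.06 rad. The opening gate pushes the basket sideways until the nose rests on the rail. I'll shift the tool about 2.5 mm toward the robot so the nose braces upright, grip harder, and go on.

```bash
python3 -m creep '[{"tx":0.006,"ty":0,"tz":0,"turn":0,"fingers":0},{"tx":0.012,"ty":0,"tz":0,"turn":0,"fingers":0},{"tx":0.012,"ty":0,"tz":0,"turn":0,"fingers":0}]' 55; python3 -m creep '[{"tx":0,"ty":0.007,"tz":0,"turn":0,"fingers":0},{"tx":0,"ty":0.015,"tz":0,"turn":0,"fingers":0},{"tx":0,"ty":0.015,"tz":0,"turn":0,"fingers":0}]'; python3 -m creep '[{"tx":0,"ty":0.007,"tz":0,"turn":0,"fingers":0},{"tx":0,"ty":0.015,"tz":0,"turn":0,"fingers":0},{"tx":0,"ty":0.015,"tz":0,"turn":0,"fingers":0}]'; python3 - <<'E'
from h import *
from tilt import tilt
S=shot('side','s7');tilt('s7')
s=S['frame'][130:250,150:270,::-1]; cv2.imwrite('pics/s7c.png',cv2.resize(s,None,fx=4.9,fy=4.9,interpolation=0))
E
```

```text
clock: 8.95
eef_pos: [533.2, 244.7, 215.6]
eef_rot: [-1.572, 0.001, -2.488]
wrist_force: [-0.2, -1.1, 2.9]
finger_gap: 6.9
clock: 9.25
eef_pos: [533.0, 244.6, 212.1]
eef_rot: [-1.572, 0.001, -2.488]
wrist_force: [-1.0, -0.1, 2.1]
finger_gap: 7.1
clock: 9.55
eef_pos: [532.8, 244.5, 208.5]
eef_rot: [-1.572, -0.0, -2.488]
wrist_force: [-0.6, -0.8, -0.5]
finger_gap: 6.7
-37.5 8 x 4.1 10.3 mid 7.2 y 1.8
-32.5 9 x 4.3 10.0 mid 7.2 y 2.4
-27.5 27 x -4.5 11.5 mid 3.5 y 1.9
-22.5 8 x 5.2 11.0 mid 8.1 y 2.1
-17.5 15 x -15.2 10.7 mid -2.2 y 2.5
-12.5 27 x -15.2 8.4 mid -3.4 y 2.5
-7.5 24 x -13.3 6.1 mid -3.6 y 3.7
-2.5 24 x -11.6 6.0 mid -2.8 y 3.8
2.5 28 x -11.9 7.1 mid -2.4 y 3.2
7.5 27 x -12.3 6.9 mid -2.7 y 3.9
12.5 29 x -13.1 7.1 mid -3.0 y 3.7
17.5 25 x -11.2 7.0 mid -2.1 y 3.7
22.5 26 x -10.9 7.3 mid -1.8 y 4.1
27.5 23 x -11.4 8.1 mid -1.6 y 4.4
drum -23.9 16.1
```

View pics/s7c.png

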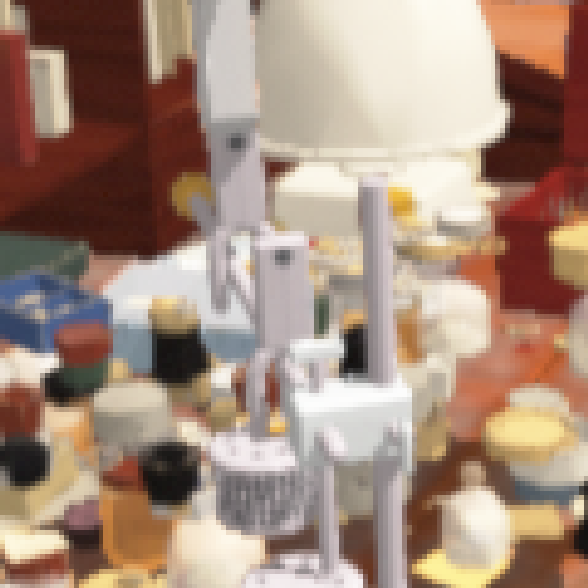

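```bash
python3 -m creep '[{"tx":0,"ty":0.007,"tz":0,"turn":0,"fingers":0},{"tx":0,"ty":0.015,"tz":0,"turn":0,"fingers":0},{"tx":0,"ty":0.015,"tz":0,"turn":0,"fingers":0}]'; python3 -m creep '[{"tx":0,"ty":0.007,"tz":0,"turn":0,"fingers":0},{"tx":0,"ty":0.015,"tz":0,"turn":0,"fingers":0},{"tx":0,"ty":0.015,"tz":0,"turn":0,"fingers":0}]'; python3 - <<'E'
from h import *
for n,z in(('s5',253.2),('s7',208.5)):
    W=cloud(dict(np.load(f'pics/{n}.npz'))).reshape(-1,3);p=np.array([533.5,245])
    P=W[(np.hypot(W[:,0]-p[0],W[:,1]-p[1])<26)&(W[:,2]<z-90)&(W[:,2]>z-150)]
    print(n,(np.percentile(P[:,2],[2,50,90,98])-z).round(1))
E
```

```text
clock: 9.9
eef_pos: [532.5, 244.4, 204.9]
eef_rot: [-1.573, -0.002, -2.488]
wrist_force: [-0.2, -0.3, -1.6]
finger_gap: 6.8
clock: 10.2
eef_pos: [532.4, 244.4, 201.4]
eef_rot: [-1.573, -0.002, -2.488]
wrist_force: [0.4, 1.0, -0.1]
finger_gap: 7.3
s5 [-137.4 -115.9 -105.7 -104.9]
s7 [-137.7 -117.1 -105.8 -104.7]
```

```bash
python3 -m creep '[{"tx":0,"ty":0.003,"tz":0,"turn":0,"fingers":0},{"tx":0,"ty":0.007,"tz":0,"turn":0,"fingers":0},{"tx":0,"ty":0.007,"tz":0,"turn":0,"fingers":0}]'; python3 -m creep '[{"tx":0,"ty":0.003,"tz":0,"turn":0,"fingers":0},{"tx":0,"ty":0.007,"tz":0,"turn":0,"fingers":0},{"tx":0,"ty":0.007,"tz":0,"turn":0,"fingers":0}]';python3 -m creep '[{"tx":0,"ty":0.003,"tz":0,"turn":0,"fingers":0},{"tx":0,"ty":0.004,"tz":0,"turn":0,"fingers":0},{"tx":0,"ty":0.004,"tz":0,"turn":0,"fingers":0}]'; python3 - <<'E'
from h import *
S=shot('side','s8')
s=S['frame'][130:250,150:270,::-1]; cv2.imwrite('pics/s8c.png',cv2.resize(s,None,fx=4.9,fy=4.9,interpolation=0))
E
```

```text
clock: 10.5
eef_pos: [532.4, 244.4, 199.9]
eef_rot: [-1.573, -0.002, -2.488]
wrist_force: [0.7, 0.5, -0.9]
finger_gap: 7.0
clock: 10.8
eef_pos: [532.4, 244.4, 198.4]
eef_rot: [-1.573, -0.002, -2.488]
wrist_force: [0.8, -0.2, -0.4]
finger_gap: 6.9
clock: 11.1
eef_pos: [532.5, 244.5, 197.8]
eef_rot: [-1.573, -0.002, -2.488]
wrist_force: [0.6, -0.0, 0.8]
finger_gap: 7.0
```

View pics/s8c.png

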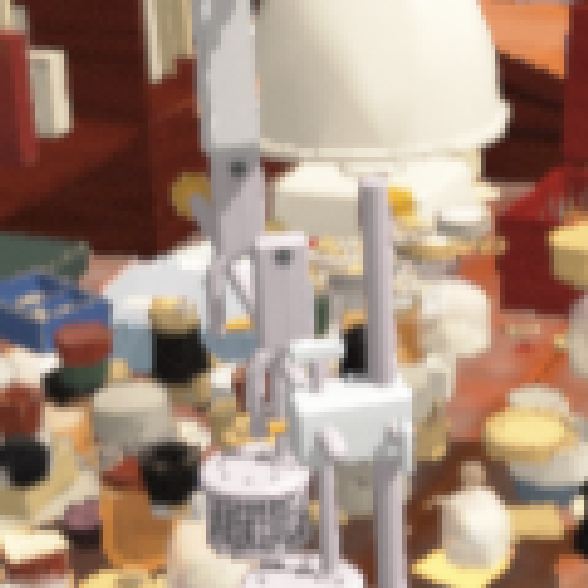

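The brass gate shows as a level bar at (238,323), which looks shut under the rail. I'll lower gently until the bowl bears on the rail.

```bash
python3 -m creep '[{"tx":0,"ty":0.003,"tz":0,"turn":0,"fingers":0},{"tx":0,"ty":0.005,"tz":0,"turn":0,"fingers":0},{"tx":0,"ty":0.005,"tz":0,"turn":0,"fingers":0}]'; python3 -m creep '[{"tx":0,"ty":0.003,"tz":0,"turn":0,"fingers":0},{"tx":0,"ty":0.005,"tz":0,"turn":0,"fingers":0},{"tx":0,"ty":0.005,"tz":0,"turn":0,"fingers":0}]'
```

```text
clock: 11.45
eef_pos: [532.7, 244.6, 197.3]
eef_rot: [-1.573, -0.001, -2.488]
wrist_force: [-0.5, -0.1, 4.4]
finger_gap: 7.1
clock: 11.75
eef_pos: [533.0, 244.7, 197.2]
eef_rot: [-1.572, 0.001, -2.488]
wrist_force: [-0.4, -0.0, 7.5]
finger_gap: 7.0
```

Seated: the force rises steeply at z of about 197.3. Easing off slightly, then opening.

```bash
python3 -m creep '[{"tx":0,"ty":-0.003,"tz":0,"turn":0,"fingers":0},{"tx":0,"ty":-0.003,"tz":0,"turn":0,"fingers":0},{"tx":0,"ty":-0.003,"tz":0,"turn":0,"fingers":0}]' 20; python3 - <<'E'
from h import *
from tilt import tilt
S=shot('side','s9');tilt('s9')
s=S['frame'][160:230,170:240,::-1]; cv2.imwrite('pics/s9c.png',cv2.resize(s,None,fx=8,fy=8,interpolation=0))
E
```

```text
clock: 12.05
eef_pos: [532.9, 244.6, 197.6]
eef_rot: [-1.572, 0.0, -2.488]
wrist_force: [0.9, 0.7, 0.8]
finger_gap: 8.3
-37.5 8 x 6.8 13.0 mid 9.9 y 2.1
-32.5 10 x 6.3 12.5 mid 9.4 y 2.6
-27.5 11 x 5.4 12.0 mid 8.7 y 1.6
-22.5 7 x 7.9 11.6 mid 9.8 y 3.3
-17.5 21 x -2.6 11.4 mid 4.4 y 2.6
-12.5 14 x -4.6 9.1 mid 2.2 y 3.4
-7.5 19 x -10.9 7.1 mid -1.9 y 5.2
-2.5 24 x -11.0 7.2 mid -1.9 y 4.7
2.5 27 x -11.2 7.4 mid -1.9 y 4.1
7.5 29 x -11.4 7.3 mid -2.0 y 4.5
12.5 29 x -12.3 7.3 mid -2.5 y 4.1
17.5 25 x -12.5 7.0 mid -2.8 y 4.4
22.5 29 x -13.0 6.4 mid -3.3 y 3.9
27.5 17 x -10.5 8.0 mid -1.3 y 5.7
drum -23.3 20.2
```

View pics/s9c.png

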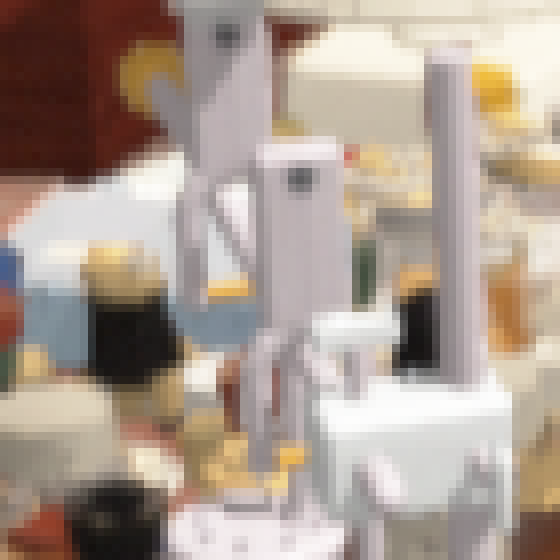

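The gate shows level at (230,288), just above the nose end, with the rail above it. I'll open the fingers gradually and then rise.

```bash
python3 -m creep '[{"tx":0,"ty":0,"tz":0,"turn":0,"fingers":10},{"tx":0,"ty":0,"tz":0,"turn":0,"fingers":12},{"tx":0,"ty":0,"tz":0,"turn":0,"fingers":15},{"tx":0,"ty":0,"tz":0,"turn":0,"fingers":20},{"tx":0,"ty":0,"tz":0,"turn":0,"fingers":28},{"tx":0,"ty":0,"tz":0,"turn":0,"fingers":34},{"tx":0,"ty":0,"tz":0,"turn":0,"fingers":34},{"tx":0,"ty":0,"tz":0,"turn":0,"fingers":34}]'; python3 - <<'E'
from h import *
S=shot('side','s10')
s=S['frame'][140:240,150:250,::-1]; cv2.imwrite('pics/s10c.png',cv2.resize(s,None,fx=5.8,fy=5.8,interpolation=0))
E
```

```text
clock: 12.9
eef_pos: [532.9, 244.7, 197.6]
eef_rot: [-1.572, 0.0, -2.488]
wrist_force: [-0.8, 0.2, 0.2]
finger_gap: 33.7
```

View pics/s10c.png

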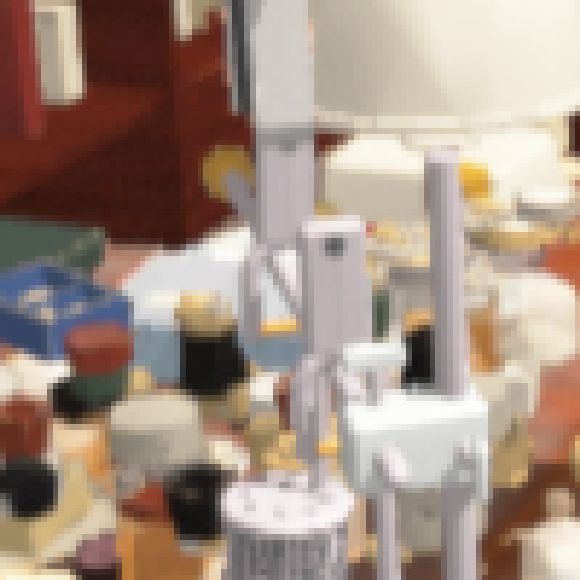

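```bash
python3 -m creep '[{"tx":0,"ty":-0.03,"tz":0,"turn":0,"fingers":34},{"tx":0,"ty":-0.08,"tz":0,"turn":0,"fingers":34},{"tx":0,"ty":-0.15,"tz":0,"turn":0,"fingers":34},{"tx":0,"ty":-0.25,"tz":0,"turn":0,"fingers":34},{"tx":0,"ty":-0.35,"tz":0,"turn":0,"fingers":34},{"tx":0.1,"ty":-0.45,"tz":0,"turn":0,"fingers":34},{"tx":0.3,"ty":-0.5,"tz":0.1,"turn":0,"fingers":34},{"tx":0.5,"ty":-0.5,"tz":0.3,"turn":0,"fingers":34},{"tx":0.6,"ty":-0.5,"tz":0.5,"turn":0,"fingers":34},{"tx":0.6,"ty":-0.5,"tz":0.7,"turn":0,"fingers":34},{"tx":0.6,"ty":-0.5,"tz":0.9,"turn":0,"fingers":34},{"tx":0.6,"ty":-0.5,"tz":0.9,"turn":0,"fingers":34},{"tx":0.6,"ty":-0.5,"tz":0.9,"turn":0,"fingers":34},{"tx":0.6,"ty":-0.5,"tz":0.9,"turn":0,"fingers":34}]'; python3 - <<'E'
from h import *
S=shot('side','s11');T=shot('top','t11')
s=S['frame'][140:240,150:250,::-1]; cv2.imwrite('pics/s11c.png',cv2.resize(s,None,fx=5.8,fy=5.8,interpolation=0))
E
```

```text
clock: 14.35
eef_pos: [546.9, 29.4, 298.1]
eef_rot: [-1.572, 0.001, -2.487]
wrist_force: [-0.2, -0.2, -0.1]
finger_gap: 34.0
```

View pics/s11c.png

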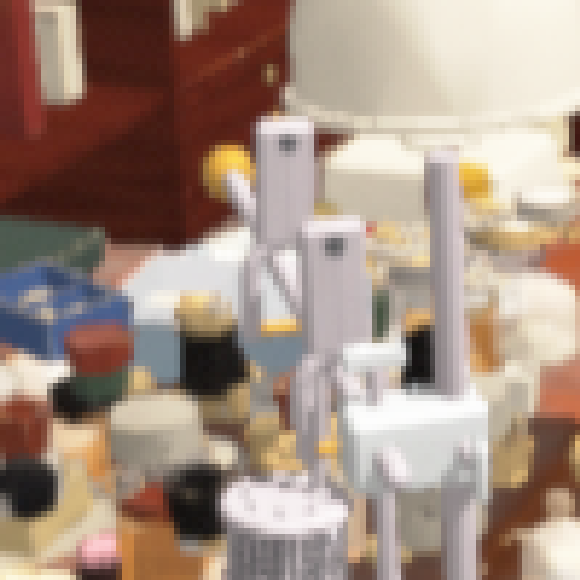

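View pics/t11.png

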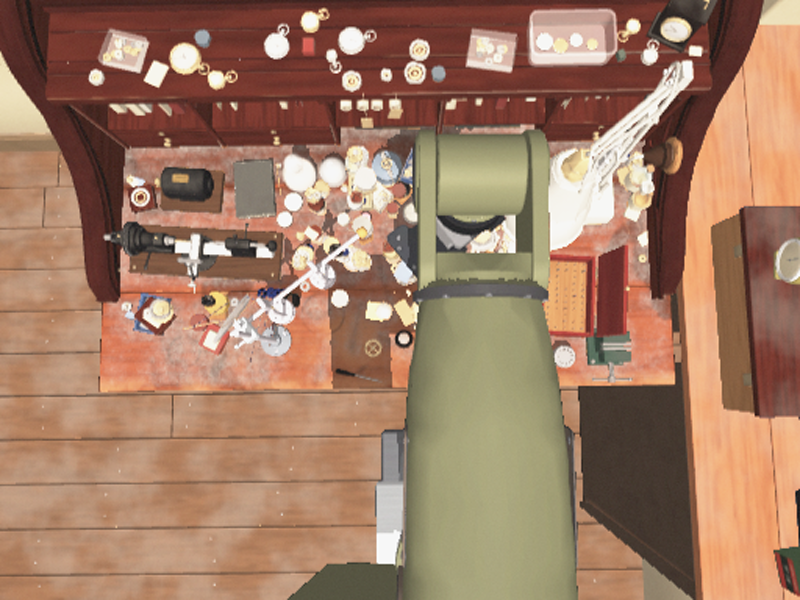

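The basket hangs on the rail at (285,200) to (285,540), gate level at (280,328) and the fingers well clear. I'll check it is at rest and in the right position.

```bash
python3 -m creep '[{"tx":0,"ty":0,"tz":0,"turn":0,"fingers":34},{"tx":0,"ty":0,"tz":0,"turn":0,"fingers":34},{"tx":0,"ty":0,"tz":0,"turn":0,"fingers":34},{"tx":0,"ty":0,"tz":0,"turn":0,"fingers":34},{"tx":0,"ty":0,"tz":0,"turn":0,"fingers":34},{"tx":0,"ty":0,"tz":0,"turn":0,"fingers":34},{"tx":0,"ty":0,"tz":0,"turn":0,"fingers":34},{"tx":0,"ty":0,"tz":0,"turn":0,"fingers":34}]'; python3 - <<'E'
from h import *
A=dict(np.load('pics/s11.npz'));S=shot('side','s12');T=shot('top','t12')
d=np.abs(S['frame'].astype(int)-A['frame'])[140:240,150:250].max(-1);print('diff',d.max(),(d>40).sum())
xs=np.array([.7931,.6091]);dd=np.array([.6091,-.7931]);post=np.array([422,348.5])
for n,c in(('s',S),('t',T)):
    W=cloud(c).reshape(-1,3);q=np.c_[(W[:,:2]-post)@xs,(W[:,:2]-post)@dd,W[:,2]]
    for nm,a,b in(('drum',62,92),('tab',192,232),('rail',174,188)):
        y0,y1=(120,180) if nm!='rail' else (90,130)
        P=q[(abs(q[:,0]-25)<(35 if nm=='drum' else 18))&(q[:,1]>y0)&(q[:,1]<y1)&(q[:,2]>a)&(q[:,2]<b)]
        if len(P):print(n,nm,len(P),'x',np.percentile(P[:,0],[1,50,99]).round(1),'y',np.percentile(P[:,1],[1,99]).round(1),'z',np.percentile(P[:,2],[1,50,99]).round(1))
# bystanders in top view vs. start
for n,(x,y) in dict(wheel=(410,162),eyeg=(427,104)).items():
    a=onz;print(n,end=' ')
T0=dict(np.load('pics/top0.npz'));e=np.abs(T['frame'].astype(int)-T0['frame'])[205:245,225:260].max(-1);print('bystander diff',(e>80).sum())
S0=dict(np.load('pics/side0.npz'));im=np.hstack([S0['frame'][215:275,255:325],S['frame'][215:275,255:325]])[:,:,::-1];cv2.imwrite('pics/by.png',cv2.resize(im,None,fx=5,fy=5))
print(monitor.read_state()['clock'])
E
```

```text
clock: 15.25
eef_pos: [546.8, 29.6, 297.9]
eef_rot: [-1.572, 0.001, -2.487]
wrist_force: [0.6, -0.1, 0.2]
finger_gap: 34.1
diff 65 15
s drum 378 x [ 8.2 30.8 51.1] y [126.  165.7] z [62.3 80.7 91.9]
s tab 184 x [11.9 21.8 31.2] y [143.2 150.7] z [192.5 210.2 226.9]
s rail 25 x [23.2 27.4 29. ] y [ 94.5 127.9] z [177.1 180.8 182.3]
t drum 50 x [ 8.5 17.4 41.9] y [128.3 171.2] z [63.  90.6 92. ]
t tab 36 x [12.1 18.8 30.1] y [146.8 155.7] z [198.  227.5 230.3]
t rail 48 x [22.1 25.7 30. ] y [ 90.7 129.7] z [178.3 183.1 185.4]
wheel eyeg bystander diff 206
15.35
```

View pics/by.png

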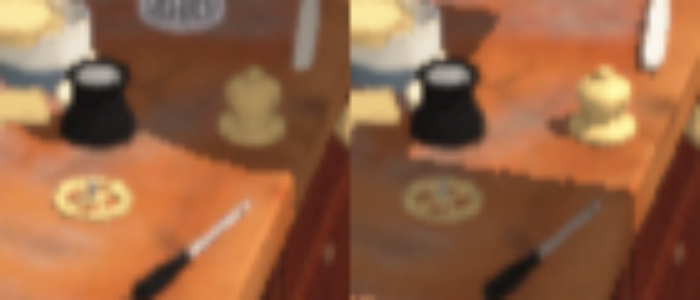

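```bash
python3 -m creep '[{"tx":0,"ty":0,"tz":0,"turn":0,"fingers":34},{"tx":0,"ty":0,"tz":0,"turn":0,"fingers":34},{"tx":0,"ty":0,"tz":0,"turn":0,"fingers":34},{"tx":0,"ty":0,"tz":0,"turn":0,"fingers":34},{"tx":0,"ty":0,"tz":0,"turn":0,"fingers":34},{"tx":0,"ty":0,"tz":0,"turn":0,"fingers":34},{"tx":0,"ty":0,"tz":0,"turn":0,"fingers":34},{"tx":0,"ty":0,"tz":0,"turn":0,"fingers":34}]'>/dev/null; python3 - <<'E'
from h import *
L=[dict(np.load('pics/s11.npz')),dict(np.load('pics/s12.npz'))]+[shot('side',f's13{i}') for i in range(4)]
xs=np.array([.7931,.6091]);dd=np.array([.6091,-.7931]);post=np.array([422,348.5])
for a,c in zip(L,L):
    W=cloud(c).reshape(-1,3);q=np.c_[(W[:,:2]-post)@xs,(W[:,:2]-post)@dd,W[:,2]]
    r=[]
    for lo,hi in((62,92),(192,232)):
        P=q[(abs(q[:,0]-25)<35)&(q[:,1]>120)&(q[:,1]<180)&(q[:,2]>lo)&(q[:,2]<hi)];r.append(np.percentile(P[:,0],[2,50,98]).round(1))
    print(*r)
for i in range(1,6):
    d=np.abs(L[i]['frame'].astype(int)-L[i-1]['frame'])[140:240,150:250].max(-1);print((d>40).sum(),(d>15).sum())
E
```

```text
[ 9.8 31.1 50.6] [12.3 21.7 30.8]
[ 9.9 30.8 50.5] [12.5 21.8 30.9]
[10.  31.  50.7] [12.2 21.8 30.7]
[ 9.9 30.8 50.7] [12.4 21.7 30.8]
[ 9.9 30.5 50.6] [12.7 22.  30.7]
[ 9.8 30.7 50.7] [12.5 21.9 30.7]
15 70
12 64
0 2
0 14
6 28
```

At rest: the drum and tab readings hold to within about 0.3 mm over 2 s. Handing in.

```bash
python3 -c "
from cell import manip,monitor
print(manip.sign_off(), monitor.read_state()['clock'])"
```

```text
the job is handed in; nothing more can be done
the job is handed in; nothing more can be done
```

The basket is hanging by its hook on the drying rail, about 148 mm along from the post. I handed the job in after about 16 s of the 58 s allowed; no verdict was reported.

- **Hanging:** I took it by the tab, brought the hook in from the robot side and pressed down. The gate began to open at about 4 N, and the wrist reading at the ends of the moves rose to about 6.6 N while the gate opened. It read 7.5 N (about 8 N after the reading's own offset) when the hook came home on the rail. Then I eased off, let go and backed away.
- **Slip along the way:** the basket tilted slightly in the fingers as the gate opened. I moved the tool about 2.5 mm and gripped harder, and it seated normally.
- **Last checks:** the gate looks shut and level below the rail in the side view. The basket stayed within about 0.3 mm over 2 s. It leans about 0.06 rad, against the 0.2 rad limit. The fingers touched nothing.
- **Bystanders:** the eyeglass, oiler pot and clock wheel look unmoved in the side view. An automatic comparison of the top view did show changes near them, which I put down to the arm's shadow. I did not measure the bench block or the other basket's swing; the other basket looks unmoved in the pictures.
- **Disagreements:** the stand's yaw measured about 0.65 rad, against the 0.1–0.4 stated. The rail measured about 26 mm from the post's axis instead of 22, probably from my estimate of the post. I aimed at the rail as measured.

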